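# Set up the gem sieves for weighing and sorting a parcel of stones

## Robot

A 6-joint arm with a two-finger parallel gripper is mounted at the origin on the work surface. World frame = base frame: x ahead of the robot, y to its left, z up, the work surface at z = 0. Lengths are in mm, angles in degrees, forces in N, time in s.
With the tool pointing down it reaches from about 350 to 725 mm from the base axis. Payload 6 kg.
Tool frame: the origin (TCP) lies on the centre line of the jaws, within the pads' length; the fingertips stand 25 mm ahead of it and the grasp point (between the pads) lies 6 mm ahead of it; z points along the fingers, y is the direction in which the jaws open and shut (so a half turn about z gives the same grasp; the last joint's range is limited). The gripper opens to 85 mm and grips with 20 to 120 N. Pads are 22 mm wide; open, the fingers measure 114 mm over their backs; the gripper's body (76 mm by 85 mm) begins 54 mm behind the grasp point. The pads swing forward as they close: fully open they stand 13 mm farther back than shut.
Start: joints at [-56.797, 2.303, 4.859, 0, -92.561, -19.12], TCP at [146.011, -581.943, 256.261] pointing down, gripper open.
Joint ranges: [-146.85, 146.85], [-73.84, 115.35], [-62.03, 85.46], [-188.31, 113.3], [-161.28, -10.13], [-171.36, 171.36]. Speed limits (degrees/s): [147.25, 147.25, 172.46, 180, 180, 180].

## Interface

Orientations are given as [roll, pitch, yaw] about the fixed x, y, z axes, in that order (R = Rz(yaw) Ry(pitch) Rx(roll)).
In Python, from bench import * gives the robot as it stands. The module is installed in compiled form; this text tells all that it offers.
- The arm moves only by the tool move_arm, never from a script. Its argument "series" is a list of rows, each a list of 3 entries, a list of its own where there are three numbers: the shift along the tool's x, y, z normalised to -1 to 1, where 1 is 25 mm, then the turn about the tool's z normalised to -1 to 1, where 1 is 0.15 rad, then the opening, from -1 (shut) to 1 (fully open). A call has 1 to 10 rows; each row shifts and turns the commanded pose from where the row before left it, along the tool's axes as they then stand; what a row does not reach is not made up. A row lasts 1/8 s, in which the tool goes at most 62.5 mm and 10.7 degrees, less where a joint would pass 70% of its speed; a pose out of reach is approached as far as the arm can. A call with a number of a shift or a turn outside -1 to 1 is refused whole. A call with a gripper value outside its range is refused whole. The fingers move at their own pace and stop on an object; "squeeze" is the grip in N (left out, the last holds). Time passes only in rows, so rows that do not move let the fingers close. It gives the time, the measured TCP pose, the force and the opening at its end, in the units of the state.
- sense(): the state, without advancing time (a new reading comes with each control period).
- camera(name): name is "scene" or "side" or "wrist"; returns a dict with "pixels" (420x560x3 uint8, red, green, blue), "K" (3x3 intrinsics, pixels), "k1" (the pictures are not rectified: a ray, as slopes to the right and down, at radius r is drawn at 1 + k1 r^2 times it, then the intrinsics apply), "world_to_cam" (4x4, takes a point from world to camera coordinates). Camera axes: x right, y up, looking along -z (the intrinsics and any distortion apply to the point x, -y, -z); pixel columns grow to the right and rows downward; lengths in mm; the calibration is good to about 2 mm. A picture is of the moment at which its call begins. There is no depth.
- job_done(): hands the job in, once; it reports no verdict.
Trained networks look in a picture, given as the dict that the camera call returned (one of the last four; its "shot" number tells which), for a name from the list of things; names that differ only in an ending like _2 or _b are one class to them, and where a whole thing is asked for, a point or a joint stands for the part that bears it (a point fixed in the world has none). Each returns a list of dicts, best first, with "p" (0 to 1); they miss things now and then, are a little off and sometimes report something else, mostly with a low value. They report only what shows in the picture. A call takes as long as a camera call. They do not tell look-alikes from the thing itself.
- boxes_of(picture, query): "xyz" ([x, y, z] in mm, in the coordinates of the camera as it stood for that picture, good to about 4 mm: the middle of the surface that is visible of it).
- silhouettes(picture, query): "mask" (420x560 bool, what is visible of it).
The state is a dict: "time": time; "q": joint angles; "joint_velocities": joint speeds; "effort": joint torques, N m; "position": TCP position; "tool_rot": TCP orientation; "ft_force": force on the tool from outside, world axes, zero at the start; "ft_torque": the same for the moment, N m; "width": opening from 0.0 (shut) to 1.0 (fully open).
Only numpy, scipy, OpenCV 4.12 (cv2) and the standard library are available. Lean on these libraries where they do the work, as an engineer would, in place of code of your own. Each camera call takes 0.05 s, during which the arm holds its last target. There are 200 camera calls.

## Task

Set the bench up for sieving a parcel of stones: build the sieve stack on the middle of the vibrating table's plate, with the receiving pan at the bottom, the fine sieve seated in the pan and the coarse sieve seated on top of the fine one, and leave the stack open. Set the closed jar of stones down gently in the middle of the carat scale's pan, and lay the sieve lid, knob up, on the bench about halfway between the vibrating table and the scale, ready to hand. Leave the pliers, hammer and loupe where they lie.

Things in the scene. Friction and masses are not known exactly. Their poses are not given: they have to be found in the camera images.
- pan_mid (a point): Centre of the receiving pan: loose plain steel cup standing open side up, 60 mm outside diameter, 54 mm inside, 32 mm high, 3 mm wall, closed unpierced flat floor (4 mm thick). The point is on its axis, 16 mm above its underside; z up along the axis. About 0.14 kg. Grip it across the outside.
- fine_mid (a point): Centre of the fine sieve: steel tier, 60 mm outside, 54 mm inside, 38 mm high, open side up, floor (28 mm down) pierced with many 3.2 mm holes. Its lowest 6 mm is a 50.4 mm skirt, bevelled, that drops into the mouth of the pan or a sieve until the shoulder rests on that rim. Point on its axis, 19 mm above the foot, z up; seated, 29 mm above the pan's point. 0.13 kg. Grip the wall's upper half.
- coarse_mid (a point): Centre of the coarse sieve: exactly like the fine sieve but with a few large holes (8.5 mm, 11.8 mm apart) in its floor. The point is on its axis, 19 mm above the foot of the skirt; z up. Seated on the fine sieve it lies 32 mm above the fine sieve's point. About 0.13 kg.
- lid_mid (a point): Centre of the sieve lid: loose steel disc, 60 mm across, lying knob up on its 50 mm skirt. Skirt 0 to 6 mm, disc 6 to 11 mm, black knob (18 mm diameter, the place to grip) 11 to 31 mm above the underside. The point is on its axis, 15.5 mm above the underside; z up. About 0.10 kg.
- jar_mid (a point): Centre of the stone jar: closed round gem jar, 45 mm diameter, 34 mm high, white base, clear top in an aluminium ring with small stones showing inside; the narrowest of the round things. The point is on its axis, 17 mm above its underside; z up. About 0.07 kg.
- shaker_plate (a point): Middle of the top plate of the vibrating table (fixed): round grey machine, 124 mm across at the foot, with a round black rubber-covered plate 86 mm across inside an aluminium rim 2 mm high and 94 mm outside. The point is on the plate's surface, 60 mm above the bench; z up, x away from the robot. Its dial faces the robot.
- scale_pan (a point): Middle of the steel weighing pan (74 mm across) of the carat scale (fixed, rigid): flat black box, 130 x 84 mm, 20 mm high, display and keys at the end towards the robot. The point is on the pan's surface, 25 mm above the bench; z up, x away from the display; the box reaches 85 mm towards the display end, 45 mm the other way, 42 mm to each side.
- pliers: Bystander: blue-handled pliers, 140 mm long, 12 mm high, lying on the bench beyond the work. Origin at the pivot on the underside, x towards the jaws.
- hammer: Bystander: hammer, 240 mm long, lying at the left of the work. x along the handle towards the head.
- loupe: Bystander: folded steel loupe, 40 x 26 x 14 mm, lying at the right of the work. Origin under its centre, x along its length.
Things that resemble listed ones, but are neither listed nor needed, are in the scene too. Leave any pink or turquoise look-alike of the part that bears pan_mid alone.

How it is judged:
By the outcome, as a careful person would: the job done as asked, in the order asked, and still so for the second after the job is handed in, with the robot touching nothing.
It also fails if it takes over 125 s, if anything falls off the work surface, if the arm or the gripper's body presses on something with over 40 N, if the wrist force passes 120 N, or if a joint passes its speed limit or range.

## Working session

There is one attempt and no reset: what is moved stays moved. The work goes in short steps, Python scripts to look and compute and a tool call to move; the robot and the scene stay as the last step left them, time stands still between calls to the robot, and variables do not carry over. Pictures are saved under pics/ and viewed, about 12 in all and at most 16, crops included, and the job is handed in when it is done.

Besides the shell and the picture viewer there is one more tool, called by a JSON object that holds its "name" and its "arguments". move_arm: Moves the arm, as the interface text tells. Scaled input: -1 to 1 covers 25 mm each way for a shift and 0.15 rad each way for a turn. Its arguments: {"type":"object","properties":{"series":{"type":"array","items":{"type":"array"}},"squeeze":{"type":"number"}},"required":["series"]}

```bash
mkdir -p pics; cat > h.py <<'E'
from bench import *
import numpy as np, cv2
def ray(p,u,v):
    K=np.array(p["K"]);T=np.array(p["world_to_cam"])
    d=np.array([(u-K[0,2])/K[0,0],(v-K[1,2])/K[1,1]]);s=d.copy()
    for _ in range(20): s=d/(1+p["k1"]*(s@s))
    R=T[:3,:3];return -R.T@T[:3,3], R.T@np.array([s[0],-s[1],-1])
def onz(p,u,v,z):
    o,d=ray(p,u,v);return o+d*(z-o[2])/d[2]
def proj(p,X):
    K=np.array(p["K"]);T=np.array(p["world_to_cam"])
    c=T[:3,:3]@np.array(X)+T[:3,3];s=np.array([c[0],-c[1]])/-c[2];s=s*(1+p["k1"]*(s@s))
    return s[0]*K[0,0]+K[0,2],s[1]*K[1,1]+K[1,2]
def w(p,c):
    T=np.array(p["world_to_cam"]);return T[:3,:3].T@(np.array(c)-T[:3,3])
def save(p,n,box=None,f=1):
    im=np.array(p["pixels"])[:,:,::-1]
    if box: im=im[box[1]:box[3],box[0]:box[2]]
    cv2.imwrite("pics/"+n,cv2.resize(im,None,fx=f,fy=f,interpolation=cv2.INTER_CUBIC))
E
python3 - <<'E'
from h import *
print(sense())
for n in("scene","side"):
    p=camera(n);save(p,n+"0.png",None,1.4)
    T=np.array(p["world_to_cam"]);print(n,-T[:3,:3].T@T[:3,3],p["K"][0][0],p["k1"])
    for q in "pan_mid fine_mid coarse_mid lid_mid jar_mid shaker_plate scale_pan pliers hammer loupe".split():
        for b in boxes_of(p,q)[:5]:
            x=w(p,b["xyz"]);print(q,round(b["p"],2),x.round(),np.round(proj(p,x)))
E
```

```text
{'time': 0.0, 'q': array([-5.67970733e+01,  2.33793273e+00,  4.80154315e+00, -2.77589732e-02,
       -9.25592725e+01, -1.91185961e+01]), 'joint_velocities': array([-0.05238945, -0.00700429,  0.08439588, -0.08123874,  0.0027555 ,
        0.04890495]), 'effort': array([-7.96345576e-04, -3.68205249e+01,  3.47415590e+01,  6.93225101e+00,
       -5.42353664e-03, -1.24837348e-05]), 'position': array([ 146.02374454, -581.67298886,  255.27435343]), 'tool_rot': array([ 1.79900531e+02, -5.12796190e-03, -1.65914448e+02]), 'ft_force': array([ 0.40718904, -0.24866483, -0.26876837]), 'ft_torque': array([0.02233122, 0.02138185, 0.01425276]), 'width': 1.001334507707052}
scene [1682.91177363 -205.42936511  761.98198846] 488.132323190552 -0.09161672224439872
pan_mid 0.84 [556.   3.  20.] [267. 222.]
pan_mid 0.75 [ 368. -203.   25.] [188. 198.]
pan_mid 0.73 [ 461. -119.   22.] [219. 210.]
pan_mid 0.53 [ 356. -112.   21.] [217. 193.]
pan_mid 0.48 [496. 257.  28.] [346. 196.]
fine_mid 0.64 [463. -12.  23.] [256. 205.]
coarse_mid 0.79 [438. 142.  24.] [304. 193.]
lid_mid 0.47 [ 485. -263.   15.] [170. 224
[... 351 characters left out ...]
] 526.9941508602169 -0.08720061344198658
pan_mid 0.88 [ 443. -108.   15.] [327. 210.]
pan_mid 0.78 [ 338. -100.   18.] [362. 214.]
pan_mid 0.69 [ 351. -196.   22.] [358. 197.]
pan_mid 0.66 [ 590. -340.    6.] [289. 174.]
fine_mid 0.69 [445.   6.  25.] [325. 228.]
coarse_mid 0.93 [420. 153.  21.] [331. 260.]
lid_mid 0.55 [ 479. -259.    8.] [319. 188.]
jar_mid 0.76 [478. 276.  33.] [306. 284.]
jar_mid 0.31 [820.  28.   7.] [197. 226.]
shaker_plate 0.71 [653. 179.  39.] [243. 252.]
shaker_plate 0.61 [448.   7.  24.] [324. 228.]
scale_pan 0.82 [ 618. -150.   18.] [273. 198.]
pliers 0.85 [819.  29.   7.] [197. 226.]
hammer 0.94 [703. 437.  19.] [200. 324.]
loupe 0.37 [706. 437.  24.] [199. 322.]
```

View pics/scene0.png

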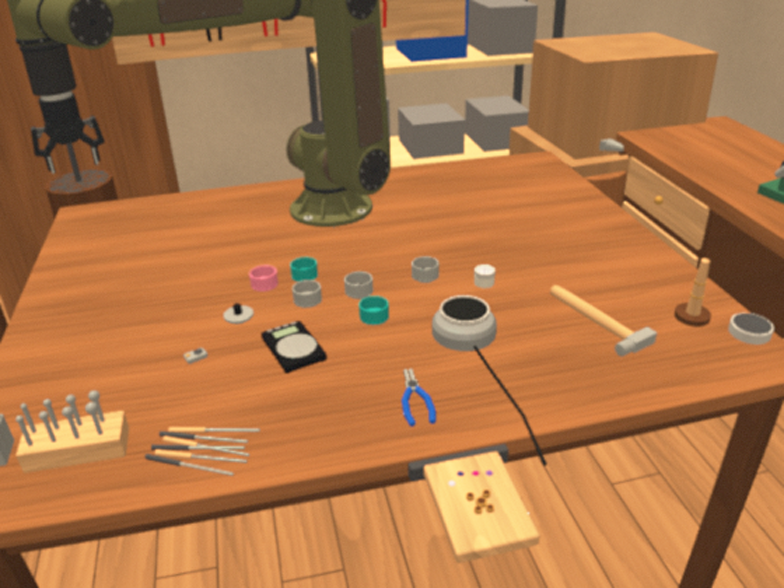

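View pics/side0.png

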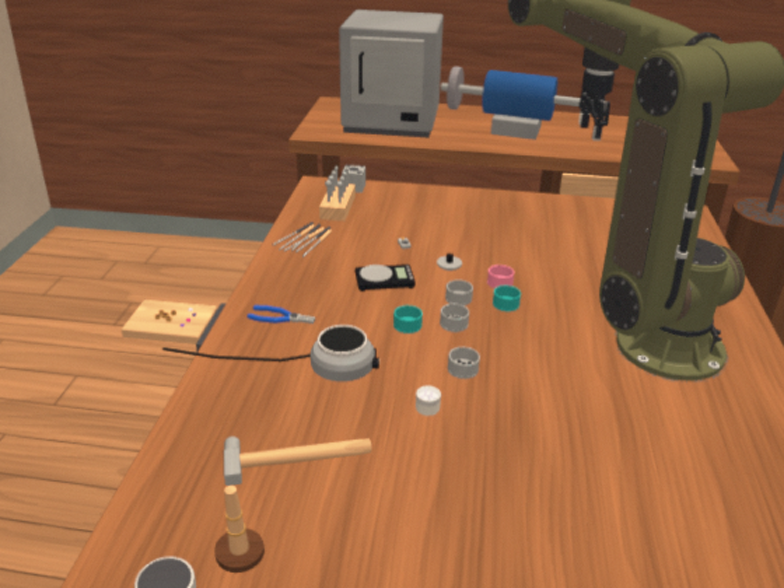

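The scene view (1.4x pixels) shows three grey cups at (306,293), (358,285) and (425,268), the lid at (238,313) and the jar at (485,275). The scale is at (295,345) and the shaker at (464,320). The teal cups at (304,268) and (374,309) and the pink one at (264,277) are look-alikes. The side view agrees: large holes show in the cup at (463,362). I'll square the tool to the world axes and look from close up.

{"name": "move_arm", "arguments": {"series": [[[0, 0, 0], 0.82, 1], [[0, 0, 0], 0.82, 1], [[-0.66, 0.96, 0], 0, 1], [[-0.66, 0.96, 0], 0, 1], [[-0.66, 0.96, 0], 0, 1], [[-0.66, 0.96, 0], 0, 1], [[-0.66, 0.96, 0], 0, 1], [[-0.66, 0.96, 0], 0, 1], [[-0.66, 0.96, 0], 0, 1], [[-0.66, 0.96, 0], 0, 1]]}}

```text
time: 2.35
position: [278.5, -389.2, 256.4]
tool_rot: [-180.0, 0.0, 180.0]
ft_force: [0.8, -0.3, -0.2]
width: 1.001
```

{"name": "move_arm", "arguments": {"series": [[[-0.66, 0.96, 0], 0, 1], [[-0.66, 0.96, 0], 0, 1], [[-0.66, 0.96, 0], 0, 1], [[-0.66, 0.96, 0], 0, 1], [[-0.66, 0.96, 0], 0, 1], [[-0.66, 0.96, 0], 0, 1], [[-0.66, 0.96, 0], 0, 1], [[-0.66, 0.96, 0], 0, 1], [[-0.66, 0.96, 0], 0, 1], [[-0.66, 0.96, 0], 0, 1]]}}

```text
time: 3.6
position: [443.5, -149.2, 256.5]
tool_rot: [180.0, 0.0, 180.0]
ft_force: [1.0, 0.2, 0.1]
width: 1.0
```

{"name": "move_arm", "arguments": {"series": [[[0, 0.9, -0.9], 0, 1], [[0, 0.9, -0.9], 0, 1], [[0, 0, 0], 0, 1], [[0, 0, 0], 0, 1]]}}

```text
time: 4.1
position: [443.0, -105.1, 300.7]
tool_rot: [180.0, -0.0, -180.0]
ft_force: [-0.8, -0.1, -0.1]
width: 1.0
```

```bash
python3 - <<'E'
from h import *
s=sense();print(s["time"],s["position"],s["tool_rot"],s["q"])
p=camera("wrist");save(p,"w1.png",None,1.4)
T=np.array(p["world_to_cam"]);print(-T[:3,:3].T@T[:3,3],p["K"][0][0],T[:3,:3].round(2))
for q in "pan_mid fine_mid coarse_mid lid_mid jar_mid shaker_plate scale_pan".split():
        for b in boxes_of(p,q)[:5]:
            x=w(p,b["xyz"]);print(q,round(b["p"],2),x.round(),np.round(proj(p,x)))
E
```

```text
4.1 [ 442.96953034 -105.08083224  300.65883375] [ 1.79980507e+02 -3.79557255e-02 -1.79994878e+02] [ 1.22041572e+01 -1.94023768e+01 -9.85442439e+00 -2.74557220e-02
 -9.95809311e+01 -1.02203603e+02]
[ 373.9985835  -105.98174448  419.18315168] 289.74047894676744 [[ 0.    1.   -0.  ]
 [-0.96  0.   -0.28]
 [-0.28  0.    0.96]]
pan_mid 0.66 [ 356. -209.    3.] [201. 109.]
pan_mid 0.64 [ 450. -114.    8.] [270. 177.]
pan_mid 0.56 [ 341. -117.    7.] [268.  97.]
pan_mid 0.56 [550.   2.  10.] [347. 242.]
fine_mid 0.8 [449. -13.   9.] [340. 176.]
coarse_mid 0.87 [424. 148.  21.] [458. 161.]
coarse_mid 0.71 [ 594. -353.   10.] [120. 267.]
lid_mid 0.92 [ 471. -262.    9.] [169. 191.]
jar_mid 0.78 [476. 254.  34.] [530. 199.]
shaker_plate 0.81 [610. 154.  41.] [449. 287.]
scale_pan 0.97 [ 610. -165.   23.] [238. 281.]
```

View pics/w1.png

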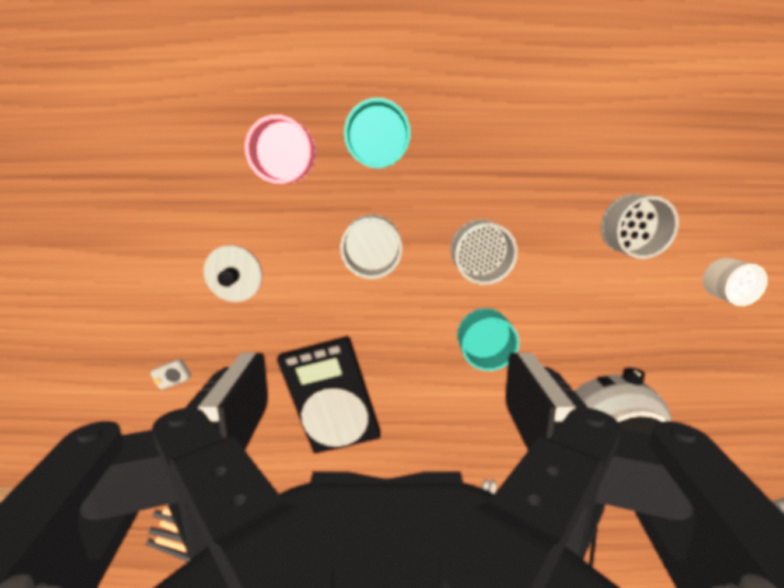

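The wrist view shows it clearly (1.4x pixels). The grey unpierced cup at (371,247) is the pan, and the fine-holed cup at (484,251) is the fine sieve. The large-holed cup at (640,225) is the coarse sieve. The lid is at (232,274) and the jar at (736,282). The turquoise and pink cups are unpierced decoys. This enlarged view serves as the confirming one. Next I'll fit the outlines.

```bash
cat >> h.py <<'E'
from scipy.optimize import minimize
A=np.linspace(0,2*np.pi,60)
def hullmask(p,x,y,parts):
    P=[proj(p,(x+R*np.cos(a),y+R*np.sin(a),z)) for R,z in parts for a in A]
    h=cv2.convexHull((np.array(P,np.float32)*16).astype(np.int32));m=np.zeros((420,560),np.uint8)
    cv2.fillConvexPoly(m,h,1,shift=4);return m>0
def fit(p,q,x,y,parts):
    best=None
    for s in silhouettes(p,q):
        m=np.array(s["mask"]);c=hullmask(p,x,y,parts)
        if (m&c).sum()>0.3*c.sum() and (best is None or (m&c).sum()/(m|c).sum()>best[0]): best=((m&c).sum()/(m|c).sum(),m)
    if best is None: return None
    m=best[1]
    def f(v):
        c=hullmask(p,v[0],v[1],parts);return 1-(m&c).sum()/(m|c).sum()
    r=minimize(f,(x,y),method="Nelder-Mead",options=dict(initial_simplex=[(x,y),(x+8,y),(x,y+8)],xatol=.1))
    return r.x.round(1),round(1-r.fun,3)
SV=[(25.2,0),(30,6),(30,38)]
OBJ=dict(pan_mid=[(30,0),(30,32)],fine_mid=SV,coarse_mid=SV,lid_mid=[(30,6),(30,11),(9,31)],jar_mid=[(22.5,0),(22.5,34)])
E
cat > m.py <<'E'
from h import *
G=dict(pan_mid=(450,-112),fine_mid=(452,-5),coarse_mid=(428,147),lid_mid=(480,-262),jar_mid=(480,265))
for n in("wrist","scene","side"):
    p=camera(n)
    for q,g in G.items(): print(n,q,fit(p,q,*g,OBJ[q]))
    print(n,"shaker",fit(p,"shaker_plate",665,162,[(62,0),(62,40),(47,62)]))
    hsv=cv2.cvtColor(np.array(p["pixels"]),cv2.COLOR_RGB2HSV)
    def ell(mask,g,z,nm):
        N,l,st,c=cv2.connectedComponentsWithStats(mask.astype(np.uint8))
        u,v=proj(p,(*g,z));k=l[int(v),int(u)] if 0<=v<420 and 0<=u<560 else 0
        if k:
            cs,_=cv2.findContours((l==k).astype(np.uint8),cv2.RETR_EXTERNAL,cv2.CHAIN_APPROX_NONE)
            e=cv2.fitEllipse(max(cs,key=len));print(n,nm,onz(p,*e[0],z).round(1),np.round(e[1],1),st[k,4])
    ell(hsv[...,2]<75,(665,162),60,"plate"); ell((hsv[...,2]>130)&(hsv[...,1]<70),(630,-165),25,"scalepan")
E
python3 m.py
```

```text
wrist pan_mid (array([ 445.1, -121.8]), np.float64(0.965))
wrist fine_mid (array([450. , -10.5]), np.float64(0.932))
wrist coarse_mid (array([424.7, 142.5]), np.float64(0.969))
wrist lid_mid (array([ 475.6, -266.9]), np.float64(0.932))
wrist jar_mid (array([482.9, 261.5]), np.float64(0.922))
wrist shaker None
wrist plate [ 714.6 -103.4   60. ] [163.9 552.3] 52265
wrist scalepan [ 638.1 -164.3   25. ] [40.9 46.9] 1568
scene pan_mid (array([ 441.2, -118. ]), np.float64(0.874))
scene fine_mid (array([448.2,  -7.7]), np.float64(0.923))
scene coarse_mid (array([418.6, 147.3]), np.float64(0.872))
scene lid_mid (array([ 474.7, -263.6]), np.float64(0.826))
scene jar_mid (array([479.7, 263.8]), np.float64(0.912))
scene shaker (array([652.3, 157.7]), np.float64(0.814))
scene plate [656.2 156.8  60. ] [13.8 29.3] 348
scene scalepan [ 631.2 -166.    25. ] [20.  29.5] 472
side pan_mid (array([ 444.2, -119.8]), np.float64(0.952))
side fine_mid (array([447.8,  -8.5]), np.float64(0.9))
side coarse_mid (array([421. , 145.7]), np.float64(0.881))
side lid_mid (array([ 473.9, -262.7]), np.float64(0.859))
side jar_mid (array([478.3, 262.7]), np.float64(0.901))
side shaker (array([652.1, 152.8]), np.float64(0.806))
side plate [653.5 160.2  60. ] [15.5 29.6] 392
side scalepan [ 635.2 -156.1   25. ] [10.8 22.2] 213
```

{"name": "move_arm", "arguments": {"series": [[[0, -0.1, 1], 0, 1], [[0, -0.1, 1], 0, 1], [[0, -0.1, 1], 0, 1], [[0, -0.1, 1], 0, 1], [[0, -0.1, 1], 0, 1], [[0, -0.1, 1], 0, 1], [[0, 0, 0], 0, 1]]}}

```text
time: 6.42
position: [442.0, -120.1, 149.5]
tool_rot: [-180.0, -0.2, 180.0]
ft_force: [0.2, -0.0, 0.8]
width: 1.0
```

```bash
cat > c.py <<'E'
from h import *
import sys
q,x,y,n=sys.argv[1],float(sys.argv[2]),float(sys.argv[3]),sys.argv[4]
p=camera("wrist");print(sense()["position"].round(1),fit(p,q,x,y,OBJ[q]),[(round(b["p"],2),w(p,b["xyz"]).round(1)) for b in boxes_of(p,q)[:4]])
save(p,n,None,1.2)
E
python3 c.py pan_mid 444 -120 w2.png
```

```text
[ 442.8 -120.2  151.3] (array([ 446.4, -121.3]), np.float64(0.959)) [(0.98, array([ 337.5, -116.6,    8.6])), (0.94, array([ 354.6, -211. ,    5.1])), (0.82, array([ 454.8, -117.5,    4.3])), (0.49, array([519.7,  10.8,  23.3]))]
```

View pics/w2.png

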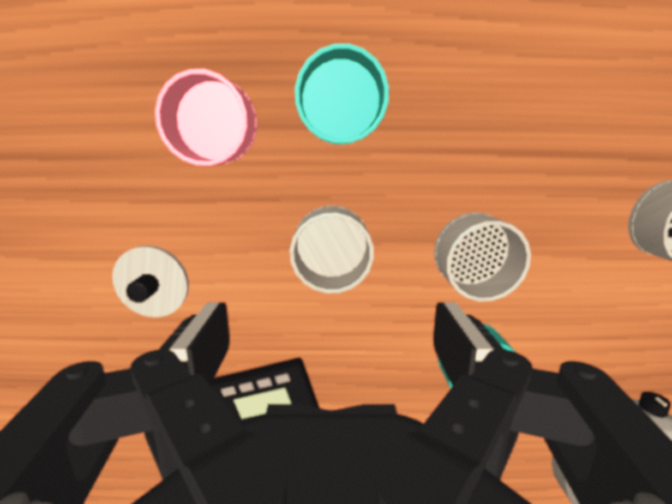

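The plain pan sits centred between the fingers at (332,250), so I'll descend and grip.

{"name": "move_arm", "arguments": {"series": [[[-0.1, 0, 0.94], 0, 1], [[0, 0, 0.94], 0, 1], [[0, 0, 0.94], 0, 1], [[0, 0, 0.94], 0, 1], [[0, 0, 0.94], 0, 1], [[0, 0, 0], 0, 1], [[0, 0, 0], 0, -1], [[0, 0, 0], 0, -1], [[0, 0, 0], 0, -1], [[0, 0, 0], 0, -1]], "squeeze": 30}}

```text
time: 7.82
position: [446.8, -119.9, 36.1]
tool_rot: [180.0, 0.2, -180.0]
ft_force: [-2.4, 0.6, 5.7]
width: 0.696
```

{"name": "move_arm", "arguments": {"series": [[[0, 0, 0], 0, -1], [[0, 0, 0], 0, -1], [[0, 0, 0], 0, -1], [[0, 0, -0.4], 0, -1], [[0, 0, -0.6], 0, -1], [[0, 0, 0], 0, -1]]}}

```text
time: 8.57
position: [446.7, -120.0, 60.8]
tool_rot: [180.0, 0.2, 180.0]
ft_force: [0.8, 0.0, -1.6]
width: 0.695
```

```bash
python3 - <<'E'
from h import *
p=camera("wrist");save(p,"w3.png",None,1.2);s=sense();print(s["position"],s["ft_force"],s["width"],fit(p,"pan_mid",444,-120,[(30,25),(30,57)]))
E
```

```text
[ 446.07137336 -119.89866341   59.65179863] [-0.53751025  0.11793316 -1.12253398] 0.6879670141518507 (array([ 446.2, -121. ]), np.float64(0.982))
```

View pics/w3.png

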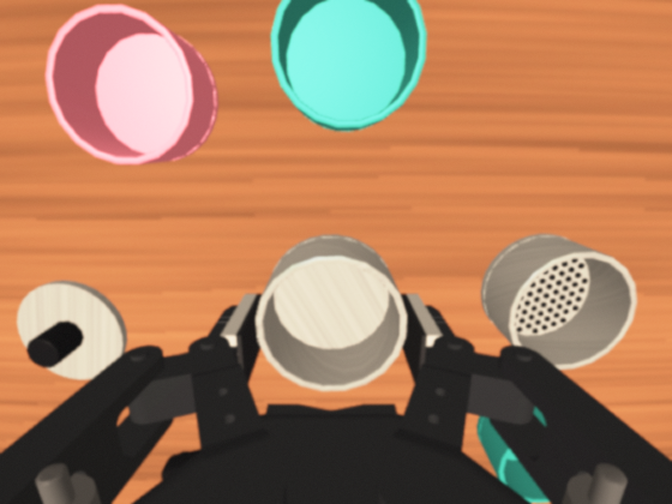

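The pan is held squarely at (332,320). Next I'll carry it to a point above the shaker.

{"name": "move_arm", "arguments": {"series": [[[0, 0, -1], 0, -1], [[0, 0, -1], 0, -1], [[0, 0, -1], 0, -1], [[-0.7, 0.93, 0], 0, -1], [[-0.7, 0.93, 0], 0, -1], [[-0.7, 0.93, 0], 0, -1], [[-0.7, 0.93, 0], 0, -1], [[-0.7, 0.93, 0], 0, -1], [[-0.7, 0.93, 0], 0, -1], [[-0.7, 0.93, 0], 0, -1]]}}

```text
time: 9.93
position: [568.3, 43.5, 132.9]
tool_rot: [-180.0, -0.1, 180.0]
ft_force: [0.1, -0.1, -1.0]
width: 0.696
```

{"name": "move_arm", "arguments": {"series": [[[-0.7, 0.93, 0], 0, -1], [[-0.7, 0.93, 0], 0, -1], [[-0.7, 0.93, 0], 0, -1], [[-0.7, 0.93, 0], 0, -1], [[-0.7, 0.93, 0], 0, -1], [[0, 0, 0], 0, -1], [[0, 0, 0], 0, -1]]}}

```text
time: 10.8
position: [655.2, 158.6, 132.8]
tool_rot: [-180.0, -0.1, 180.0]
ft_force: [-0.8, -0.5, -0.8]
width: 0.693
```

```bash
cat > st.py <<'E'
from h import *
import sys
n=sys.argv[1];ims=[]
for k in("scene","side"):
    p=camera(k);u,v=map(int,proj(p,(655,158,90)));ims.append(cv2.resize(np.array(p["pixels"])[v-50:v+50,u-50:u+50,::-1],(400,400),interpolation=cv2.INTER_CUBIC))
    for i,h in enumerate((60,)):pass
cv2.imwrite("pics/"+n,np.hstack(ims));s=sense();print(s["time"],s["position"],s["ft_force"],s["width"])
p=camera("wrist");save(p,"wr_"+n,None,1.2)
E
python3 st.py s1.png
```

```text
10.9 [655.32810792 158.34444029 133.63426009] [ 0.28886345  0.58851548 -2.09281625] 0.6911058530284939
```

View pics/wr_s1.png

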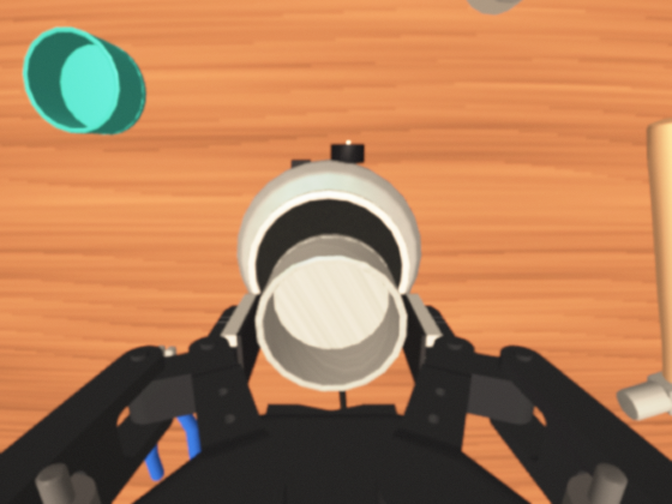

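The pan hangs over the plate: the black plate shows at about x 256–404 and its top edge at y of about 200, with the pan mid at x≈331. I'll compute the plate's middle from these edges.

```bash
python3 - <<'E'
from h import *
p=camera("wrist");g=cv2.cvtColor(np.array(p["pixels"]),cv2.COLOR_RGB2GRAY)
T=np.array(p["world_to_cam"]);print(-T[:3,:3].T@T[:3,3])
# column scans: bright rim -> dark plate edge, moving down
pts=[]
for u in range(222,330,6):
    col=g[125:235,u].astype(int)
    k=[i for i in range(len(col)-6) if col[i]>170 and col[i+5]<90]
    if k:
        i=k[0];v=125+i+np.argmin(abs(col[i:i+6]-125));pts.append(onz(p,u,v,61)[:2])
pts=np.array(pts)
for R in(43,):
    f=lambda c:np.sum(np.abs(np.hypot(*(pts-c[:2]).T)-R))
    r=minimize(f,(656,158),method="Nelder-Mead");print(r.x,r.fun/len(pts),len(pts))
b=boxes_of(p,"pan_mid");print([(x["p"],w(p,x["xyz"]).round(1)) for x in b[:3]],fit(p,"pan_mid",655,158,[(30,97),(30,129)]))
E
```

```text
[586.34840899 157.52525554 252.38664572]
[657.2956636  155.67968532] 0.15119721176598114 18
[(0.77, array([665.1, 157.8, 109.2])), (0.77, array([543.1,  -4.1,  14.1]))] (array([655.2, 157. ]), np.float64(0.986))
```

{"name": "move_arm", "arguments": {"series": [[[-0.08, -0.05, 0.6], 0, -1], [[0, 0, 0.6], 0, -1], [[0, 0, 0.2], 0, -1], [[0, 0, 0.08], 0, -1], [[0, 0, 0.04], 0, -1], [[0, 0, 0], 0, -1]]}}

```text
time: 11.85
position: [657.9, 157.8, 96.2]
tool_rot: [180.0, 0.0, 180.0]
ft_force: [-0.4, 0.4, -0.6]
width: 0.692
```

{"name": "move_arm", "arguments": {"series": [[[0, 0, 0.04], 0, -1], [[0, 0, 0.04], 0, -1], [[0, 0, 0], 0, -1]]}}

```text
time: 12.22
position: [657.9, 157.8, 96.1]
tool_rot: [180.0, 0.1, -180.0]
ft_force: [-6.0, -0.5, 8.5]
width: 0.691
```

{"name": "move_arm", "arguments": {"series": [[[0, 0, 0.02], 0, -1], [[0, 0, 0.02], 0, -1], [[0, 0, 0], 0, -1]]}}

```text
time: 12.6
position: [657.9, 157.8, 96.1]
tool_rot: [180.0, 0.1, -180.0]
ft_force: [-8.2, -0.5, 12.4]
width: 0.692
```

{"name": "move_arm", "arguments": {"series": [[[0, 0, -0.08], 0, 1], [[0, 0, 0], 0, 1], [[0, 0, 0], 0, 1], [[0, 0, 0], 0, 1], [[0, 0, -0.5], 0, 1], [[0, 0, -1], 0, 1], [[0, 0, -1], 0, 1], [[0, 0, -0.5], 0, 1], [[0, 0, 0], 0, 1]]}}

```text
time: 13.72
position: [658.1, 157.9, 171.1]
tool_rot: [179.9, 0.1, 180.0]
ft_force: [0.0, 0.4, -0.4]
width: 1.002
```

```bash
python3 st.py s2.png; python3 - <<'E'
from h import *
for n in("wrist","scene","side"):
    p=camera(n);print(n,fit(p,"pan_mid",657,157,[(30,60),(30,92)]))
E
```

```text
13.825 [657.27070333 157.70858246 168.64993867] [ 0.69095251 -0.12153159 -0.65015203] 1.000320972013912
wrist (array([657.2, 157.2]), np.float64(0.954))
scene (array([659.4, 158.1]), np.float64(0.931))
side (array([653.3, 157.8]), np.float64(0.855))
```

View pics/wr_s2.png

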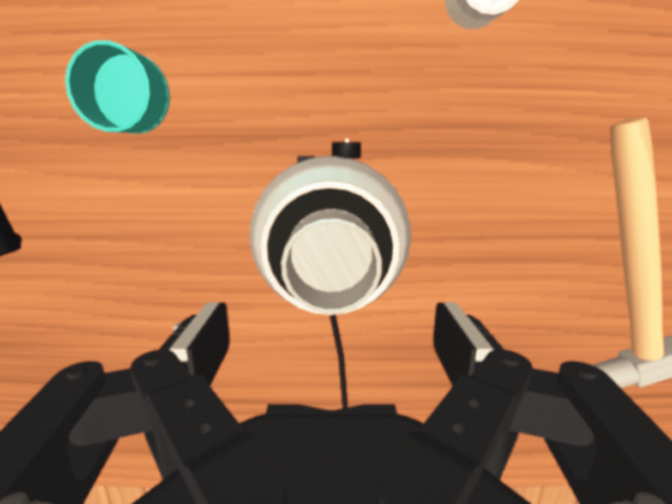

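The pan stands upright in the middle of the plate (base about (331,255), plate centre about (331,245)). On to the fine sieve.

{"name": "move_arm", "arguments": {"series": [[[0.93, -0.74, 0], 0, 1], [[0.93, -0.74, 0], 0, 1], [[0.93, -0.74, 0], 0, 1], [[0.93, -0.74, 0], 0, 1], [[0.93, -0.74, 0], 0, 1], [[0.93, -0.74, 0], 0, 1], [[0.93, -0.74, 0], 0, 1], [[0.93, -0.74, 0.3], 0, 1], [[0.93, -0.74, 0.5], 0, 1], [[0, 0, 0], 0, 1]]}}

```text
time: 15.42
position: [447.2, -9.6, 149.3]
tool_rot: [180.0, -0.0, 179.9]
ft_force: [0.1, -0.4, 0.9]
width: 0.997
```

```bash
python3 c.py fine_mid 449 -9 w4.png
```

```text
[448.1  -9.1 150. ] (array([450.3, -10.9]), np.float64(0.942)) [(0.76, array([455.5,  -8.6,  11.8])), (0.75, array([ 471.6, -256.2,    6.4]))]
```

{"name": "move_arm", "arguments": {"series": [[[-0.08, -0.04, 0.88], 0, 1], [[0, 0, 0.88], 0, 1], [[0, 0, 0.88], 0, 1], [[0, 0, 0.88], 0, 1], [[0, 0, 0.88], 0, 1], [[0, 0, 0], 0, 1], [[0, 0, 0], 0, -1], [[0, 0, 0], 0, -1], [[0, 0, 0], 0, -1], [[0, 0, 0], 0, -1]]}}

```text
time: 16.82
position: [451.5, -9.5, 41.6]
tool_rot: [180.0, 0.2, -180.0]
ft_force: [-1.0, 0.4, 5.7]
width: 0.693
```

{"name": "move_arm", "arguments": {"series": [[[0, 0, 0], 0, -1], [[0, 0, 0], 0, -1], [[0, 0, 0], 0, -1], [[0, 0, -0.4], 0, -1], [[0, 0, -0.6], 0, -1], [[0, 0, 0], 0, -1]]}}

```text
time: 17.58
position: [451.3, -9.5, 66.6]
tool_rot: [179.9, 0.2, 180.0]
ft_force: [-0.1, 0.4, -1.8]
width: 0.698
```

```bash
python3 - <<'E'
from h import *
p=camera("wrist");s=sense();print(s["position"],s["ft_force"],s["width"],fit(p,"fine_mid",450,-10,[(25.2,25),(30,31),(30,63)]))
E
```

```text
[450.74059601  -9.52047956  65.54401257] [ 0.39346423  0.7469937  -1.39080487] 0.692292083203618 (array([450.4, -10.4]), np.float64(0.986))
```

{"name": "move_arm", "arguments": {"series": [[[0, 0, -0.8], 0, -1], [[0, 0, -1], 0, -1], [[0, 0, -1], 0, -1], [[0, 0, -0.8], 0, -1], [[-0.92, 0.74, 0], 0, -1], [[-0.92, 0.74, 0], 0, -1], [[-0.92, 0.74, 0], 0, -1], [[-0.92, 0.74, 0], 0, -1], [[-0.92, 0.74, 0], 0, -1], [[-0.92, 0.74, 0], 0, -1]]}}

```text
time: 18.92
position: [588.8, 101.8, 153.7]
tool_rot: [-180.0, -0.1, 180.0]
ft_force: [0.4, -0.6, -1.3]
width: 0.69
```

{"name": "move_arm", "arguments": {"series": [[[-0.92, 0.74, 0], 0, -1], [[-0.92, 0.75, 0], 0, -1], [[-0.9, 0.76, 0], 0, -1], [[0, 0, 0], 0, -1], [[0, 0, 0], 0, -1]]}}

```text
time: 19.55
position: [656.5, 157.2, 153.8]
tool_rot: [-180.0, -0.1, 180.0]
ft_force: [-0.1, -0.5, -1.8]
width: 0.688
```

```bash
python3 st.py s3.png; python3 - <<'E'
from h import *
p=camera("wrist");print(fit(p,"fine_mid",657,157,[(25.2,115),(30,121),(30,153)]))
E
```

```text
19.65 [656.51716981 157.03050433 154.76050382] [ 0.66909459  0.01038759 -0.94142413] 0.6929867491017151
(array([655.4, 155.9]), np.float64(0.959))
```

View pics/s3.png

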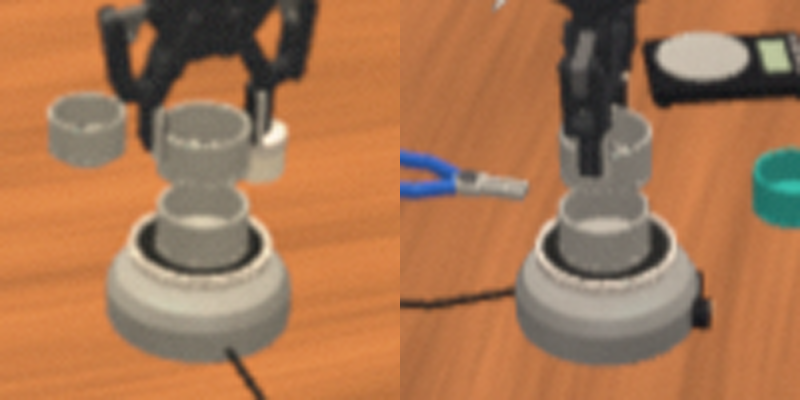

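The sieve hangs coaxially over the pan in both views (scene mid x 203 for both; side 606 against 603, about 1 mm off). I'll nudge it over and lower.

{"name": "move_arm", "arguments": {"series": [[[-0.04, 0.03, 0.4], 0, -1], [[0, 0, 0.32], 0, -1], [[0, 0, 0.08], 0, -1], [[0, 0, 0.08], 0, -1], [[0, 0, 0], 0, -1]]}}

```text
time: 20.42
position: [657.9, 158.2, 132.8]
tool_rot: [180.0, 0.0, 180.0]
ft_force: [-0.3, -0.3, -1.0]
width: 0.693
```

{"name": "move_arm", "arguments": {"series": [[[0, 0, 0.06], 0, -1], [[0, 0, 0.06], 0, -1], [[0, 0, 0], 0, -1]]}}

```text
time: 20.8
position: [657.8, 158.2, 129.6]
tool_rot: [180.0, -0.0, 180.0]
ft_force: [-0.5, -0.5, -1.2]
width: 0.693
```

{"name": "move_arm", "arguments": {"series": [[[0, 0, 0.04], 0, -1], [[0, 0, 0.04], 0, -1], [[0, 0, 0.04], 0, -1], [[0, 0, 0], 0, -1]]}}

```text
time: 21.3
position: [658.0, 158.2, 127.7]
tool_rot: [180.0, 0.0, 180.0]
ft_force: [-2.4, 0.0, 4.0]
width: 0.695
```

{"name": "move_arm", "arguments": {"series": [[[0, 0, 0], 0, 1], [[0, 0, 0], 0, 1], [[0, 0, 0], 0, 1], [[0, 0, 0], 0, 1], [[0, 0, -0.5], 0, 1], [[0, 0, -1], 0, 1], [[0, 0, -0.9], 0, 1], [[0, 0, 0], 0, 1]]}}

```text
time: 22.3
position: [659.0, 158.5, 190.6]
tool_rot: [179.9, 0.3, 180.0]
ft_force: [-0.4, 0.4, 1.1]
width: 1.0
```

```bash
python3 st.py s4.png; python3 - <<'E'
from h import *
p=camera("wrist");print(fit(p,"fine_mid",657,157,[(30,60),(30,124)]),fit(p,"fine_mid",657,157,[(30,92),(30,124)]))
E
```

```text
22.4 [657.89012497 158.35068915 187.08863625] [-0.04340477 -0.70862531 -0.29292351] 0.9988197344163321
(array([657.3, 157.2]), np.float64(0.906)) (array([657.2, 157.1]), np.float64(0.956))
```

{"name": "move_arm", "arguments": {"series": [[[0.94, -0.05, 0], 0, 1], [[0.94, -0.05, 0], 0, 1], [[0.94, -0.05, 0], 0, 1], [[0.94, -0.05, 0], 0, 1], [[0.94, -0.05, 0], 0, 1], [[0.94, -0.05, 0], 0, 1], [[0.94, -0.06, 0], 0, 1], [[0.94, -0.06, 0.3], 0, 1], [[0.94, -0.06, 0.6], 0, 1], [[0.94, -0.06, 0.6], 0, 1]]}}

```text
time: 23.85
position: [422.0, 144.5, 148.5]
tool_rot: [-180.0, -0.0, 180.0]
ft_force: [0.2, 0.4, 0.3]
width: 0.999
```

```bash
python3 c.py coarse_mid 423 145 w5.png
```

```text
[419.7 144.1 146.3] (array([423.9, 142.6]), np.float64(0.944)) [(0.74, array([427.6, 141.1,  12.9]))]
```

View pics/s4.png

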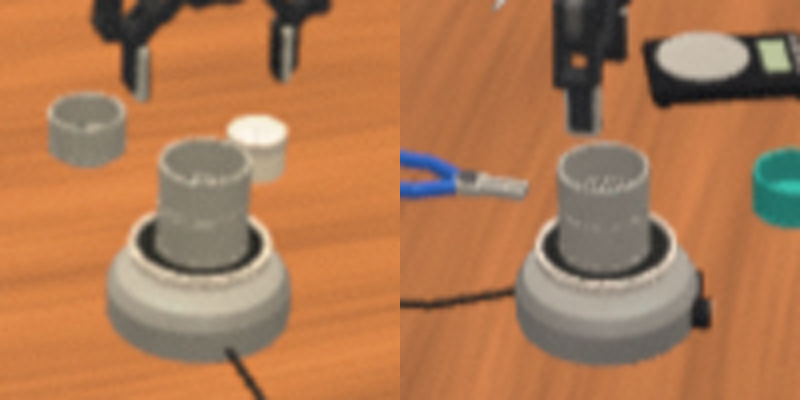

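The fine sieve is seated flush in the pan: both views show one straight column. The coarse sieve is under the gripper, so I'll grip it now.

{"name": "move_arm", "arguments": {"series": [[[-0.06, -0.03, 0.88], 0, 1], [[0, 0, 0.88], 0, 1], [[0, 0, 0.88], 0, 1], [[0, 0, 0.88], 0, 1], [[0, 0, 0.88], 0, 1], [[0, 0, 0], 0, 1], [[0, 0, 0], 0, -1], [[0, 0, 0], 0, -1], [[0, 0, 0], 0, -1], [[0, 0, 0], 0, -1]]}}

```text
time: 25.25
position: [425.4, 144.4, 41.1]
tool_rot: [179.9, 0.1, -180.0]
ft_force: [0.6, -1.2, 5.8]
width: 0.685
```

{"name": "move_arm", "arguments": {"series": [[[0, 0, 0], 0, -1], [[0, 0, 0], 0, -1], [[0, 0, 0], 0, -1], [[0, 0, -0.4], 0, -1], [[0, 0, -0.6], 0, -1], [[0, 0, 0], 0, -1]]}}

```text
time: 26.0
position: [425.2, 144.6, 66.1]
tool_rot: [179.9, 0.1, 180.0]
ft_force: [0.4, -0.1, -1.7]
width: 0.688
```

```bash
python3 - <<'E'
from h import *
p=camera("wrist");s=sense();print(s["position"],s["ft_force"],s["width"],fit(p,"coarse_mid",423,144,[(25.2,25),(30,31),(30,63)]))
E
```

```text
[424.66825869 144.38329578  65.05004816] [-0.27218067  0.42720635 -1.84203304] 0.685947714413284 (array([424.1, 143.6]), np.float64(0.976))
```

{"name": "move_arm", "arguments": {"series": [[[0, 0, -0.96], 0, -1], [[0, 0, -0.96], 0, -1], [[0, 0, -0.96], 0, -1], [[0, 0, -0.96], 0, -1], [[0, 0, -0.96], 0, -1], [[-0.93, 0.05, 0], 0, -1], [[-0.93, 0.05, 0], 0, -1], [[-0.93, 0.05, 0], 0, -1], [[-0.93, 0.05, 0], 0, -1], [[-0.93, 0.05, 0], 0, -1]]}}

```text
time: 27.35
position: [541.2, 150.2, 183.3]
tool_rot: [-180.0, -0.1, 180.0]
ft_force: [-0.2, 0.7, -1.1]
width: 0.685
```

{"name": "move_arm", "arguments": {"series": [[[-0.93, 0.06, 0], 0, -1], [[-0.93, 0.06, 0], 0, -1], [[-0.93, 0.06, 0], 0, -1], [[-0.94, 0.06, 0], 0, -1], [[-0.94, 0.06, 0], 0, -1], [[0, 0, 0], 0, -1], [[0, 0, 0], 0, -1]]}}

```text
time: 28.22
position: [657.0, 157.7, 183.4]
tool_rot: [-180.0, -0.1, 180.0]
ft_force: [-0.7, -0.8, -3.0]
width: 0.686
```

```bash
python3 st.py s5.png
```

```text
28.325 [656.93167166 157.76239559 184.28101066] [ 0.05975979 -1.20838828 -1.78323963] 0.6868703334791001
```

View pics/s5.png

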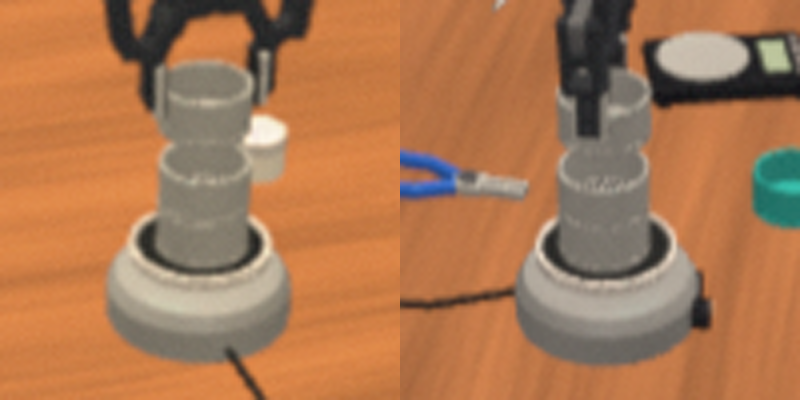

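Coaxial again: scene 206 against 205, side 604 against 603. Lowering.

{"name": "move_arm", "arguments": {"series": [[[-0.02, 0.02, 0.4], 0, -1], [[0, 0, 0.3], 0, -1], [[0, 0, 0.1], 0, -1], [[0, 0, 0.06], 0, -1], [[0, 0, 0], 0, -1]]}}

```text
time: 29.0
position: [657.9, 158.2, 162.9]
tool_rot: [180.0, 0.0, 180.0]
ft_force: [0.2, 0.3, -1.7]
width: 0.688
```

{"name": "move_arm", "arguments": {"series": [[[0, 0, 0.05], 0, -1], [[0, 0, 0.05], 0, -1], [[0, 0, 0], 0, -1]]}}

```text
time: 29.38
position: [657.9, 158.2, 160.1]
tool_rot: [180.0, -0.0, 180.0]
ft_force: [0.4, -0.4, -1.1]
width: 0.687
```

{"name": "move_arm", "arguments": {"series": [[[0, 0, 0.04], 0, -1], [[0, 0, 0.04], 0, -1], [[0, 0, 0], 0, -1]]}}

```text
time: 29.75
position: [658.0, 158.2, 159.2]
tool_rot: [180.0, 0.1, 180.0]
ft_force: [-1.4, 0.6, 3.4]
width: 0.687
```

{"name": "move_arm", "arguments": {"series": [[[0, 0, 0], 0, 1], [[0, 0, 0], 0, 1], [[0, 0, 0], 0, 1], [[0, 0, 0], 0, 1], [[0, 0, -0.5], 0, 1], [[0, 0, -0.9], 0, 1], [[0, 0, -0.6], 0, 1], [[0, 0, 0], 0, 1]]}}

```text
time: 30.75
position: [658.5, 158.4, 210.5]
tool_rot: [179.9, 0.2, 180.0]
ft_force: [0.1, -0.4, -0.3]
width: 1.001
```

```bash
python3 st.py s6.png
```

```text
30.85 [657.74946172 158.30009278 207.78804574] [ 0.22571813  0.11381348 -0.34827447] 0.9984492464044495
```

{"name": "move_arm", "arguments": {"series": [[[0.89, 0.52, 0], 0, 1], [[0.89, 0.52, 0], 0, 1], [[0.89, 0.52, 0], 0, 1], [[0.89, 0.53, 0], 0, 1], [[0.89, 0.53, 0], 0, 1], [[0.89, 0.53, 0.8], 0, 1], [[0.89, 0.53, 0.8], 0, 1], [[0.89, 0.53, 0.7], 0, 1], [[0, 0, 0], 0, 1]]}}

```text
time: 32.02
position: [478.1, 263.5, 148.5]
tool_rot: [-179.9, -0.2, -179.9]
ft_force: [-1.1, 0.7, 0.7]
width: 1.0
```

```bash
python3 c.py jar_mid 480 263 w6.png
```

```text
[479.3 263.4 149.9] (array([483.3, 259.6]), np.float64(0.891)) [(0.68, array([474.5, 263.6,  37.3]))]
```

View pics/s6.png

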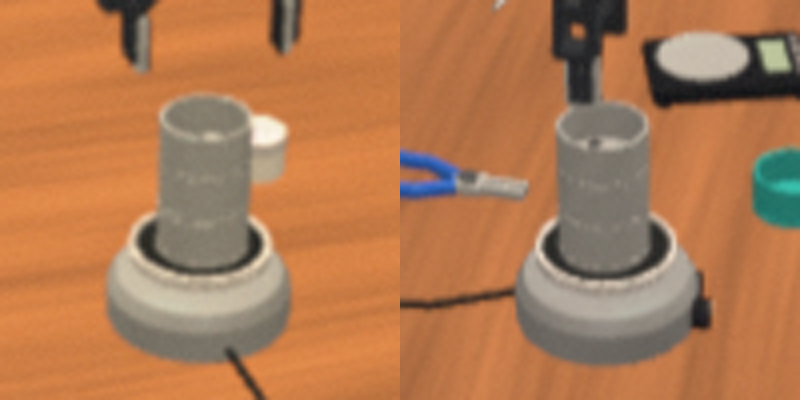

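View pics/w6.png

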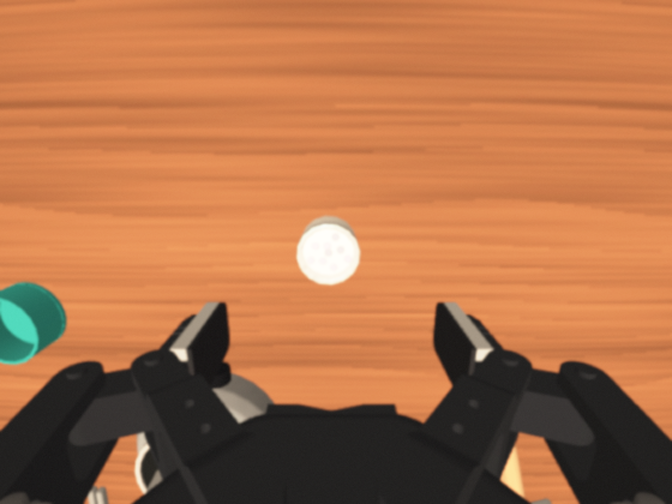

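```bash
python3 - <<'E'
from h import *
p=camera("wrist");g=np.array(p["pixels"]).min(2)
m=(g>190).astype(np.uint8);m[:, :200]=0;m[:,340:]=0;m[:150]=0;m[260:]=0
M=cv2.moments(m,True);u,v=M["m10"]/M["m00"],M["m01"]/M["m00"]
print(u,v,M["m00"],onz(p,u,v,34),sense()["position"])
E
```

```text
272.9935258964143 207.15836653386455 2008.0 [481.08371649 259.91736962  34.        ] [480.59918122 263.30376005 151.3397597 ]
```

The stack reads as one straight, flush column in both views, open on top with the big-holed floor visible. The jar top is at (328,254), about 2 mm to −y of the jaw centre. I'll correct and grip it.

{"name": "move_arm", "arguments": {"series": [[[-0.06, -0.1, 0.92], 0, 1], [[0, 0, 0.92], 0, 1], [[0, 0, 0.92], 0, 1], [[0, 0, 0.92], 0, 1], [[0, 0, 0.92], 0, 1], [[0, 0, 0], 0, 1], [[0, 0, 0], 0, -1], [[0, 0, 0], 0, -1], [[0, 0, 0], 0, -1], [[0, 0, 0], 0, -1]], "squeeze": 25}}

```text
time: 33.48
position: [482.1, 261.5, 37.2]
tool_rot: [179.9, 0.1, 180.0]
ft_force: [-1.8, -0.8, 6.8]
width: 0.509
```

{"name": "move_arm", "arguments": {"series": [[[0, 0, 0], 0, -1], [[0, 0, 0], 0, -1], [[0, 0, 0], 0, -1], [[0, 0, 0], 0, -1], [[0, 0, -0.4], 0, -1], [[0, 0, -0.6], 0, -1], [[0, 0, 0], 0, -1]]}}

```text
time: 34.35
position: [482.2, 261.7, 62.8]
tool_rot: [179.9, 0.1, 180.0]
ft_force: [0.6, 0.2, -1.4]
width: 0.508
```

```bash
python3 - <<'E'
from h import *
p=camera("wrist");s=sense();print(s["position"],s["ft_force"],s["width"],fit(p,"jar_mid",482,261,[(22.5,25),(22.5,59)]))
E
```

```text
[481.68087018 261.36363509  61.6609676 ] [-0.37510828 -0.28101236 -0.51213289] 0.5073191413943839 (array([482.9, 260.3]), np.float64(0.965))
```

{"name": "move_arm", "arguments": {"series": [[[0, 0, -0.8], 0, -1], [[0, 0, -0.9], 0, -1], [[-0.34, -0.95, -0.9], 0, -1], [[-0.34, -0.95, -0.4], 0, -1], [[-0.34, -0.95, 0], 0, -1], [[-0.34, -0.95, 0], 0, -1], [[-0.34, -0.95, 0], 0, -1], [[-0.34, -0.95, 0], 0, -1], [[-0.34, -0.95, 0], 0, -1], [[-0.34, -0.95, 0], 0, -1]]}}

```text
time: 35.7
position: [549.3, 70.1, 135.0]
tool_rot: [-180.0, -0.1, 180.0]
ft_force: [0.7, -0.6, -0.2]
width: 0.508
```

{"name": "move_arm", "arguments": {"series": [[[-0.34, -0.95, 0], 0, -1], [[-0.34, -0.95, 0], 0, -1], [[-0.34, -0.95, 0], 0, -1], [[-0.34, -0.95, 0], 0, -1], [[-0.34, -0.95, 0], 0, -1], [[-0.34, -0.95, 0], 0, -1], [[-0.34, -0.95, 0], 0, -1], [[-0.34, -0.95, 0], 0, -1], [[-0.34, -0.95, 0], 0, -1], [[-0.34, -0.95, 0], 0, -1]]}}

```text
time: 36.95
position: [634.2, -167.2, 134.7]
tool_rot: [180.0, -0.1, 180.0]
ft_force: [0.6, 0.5, -0.3]
width: 0.506
```

{"name": "move_arm", "arguments": {"series": [[[0, 0, 0], 0, -1], [[0, 0, 0], 0, -1]]}}

```text
time: 37.2
position: [634.0, -166.2, 135.1]
tool_rot: [180.0, -0.1, 180.0]
ft_force: [-0.1, -0.1, -0.9]
width: 0.509
```

```bash
sed -i 's/(655,158,90)/(634,-165,40)/; s/v-50:v+50,u-50:u+50/max(v-50,0):v+50,u-50:u+50/' st.py; python3 st.py s7.png
```

```text
37.3 [ 634.17154533 -165.80167786  135.59408271] [ 0.84186309 -0.19786051  0.24184593] 0.5010944083200132
```

View pics/wr_s7.png

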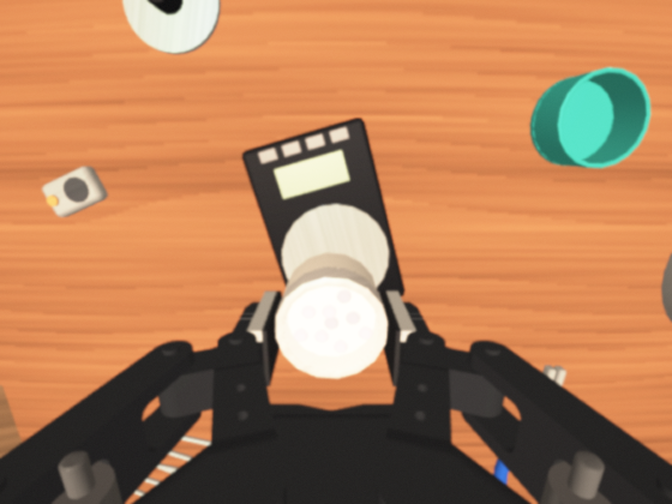

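The jar hangs over the scale, and the pan's visible arc runs from (282,258) over (336,204) to (389,255). I'll compute its centre.

```bash
python3 - <<'E'
from h import *
p=camera("wrist");g=cv2.cvtColor(np.array(p["pixels"]),cv2.COLOR_RGB2GRAY).astype(int)
pts=[]
for u in range(240,319,5):
    for v in range(160,225):
        if g[v,u]<100 and g[v+4,u]>150: 
            vv=v+np.argmin(abs(g[v:v+5,u]-125))
            if vv>164: pts.append(onz(p,u,vv,25)[:2]);break
pts=np.array(pts);f=lambda c:np.sum(np.abs(np.hypot(*(pts-c).T)-37))
r=minimize(f,(634,-165),method="Nelder-Mead");print(r.x,r.fun/len(pts),len(pts))
for q in((335.5,204),(282,258),(389,255)): print(onz(p,q[0]/1.2,q[1]/1.2,25))
zb=sense()["position"][2]-37.2
print(zb,sense()["position"],fit(p,"jar_mid",635,-166,[(22.5,zb),(22.5,zb+34)]))
E
```

```text
[ 638.31535074 -164.16173202] 0.14127829804052094 16
[ 602.09925477 -163.78326428   25.        ]
[ 639.77269332 -200.7416576    25.        ]
[ 637.55733366 -126.62169908   25.        ]
98.70130237390377 [ 634.29243866 -165.84126048  135.90130237] (array([ 634.8, -167.2]), np.float64(0.954))
```

{"name": "move_arm", "arguments": {"series": [[[-0.14, 0.12, 0.5], 0, -1], [[0, 0, 0.8], 0, -1], [[0, 0, 0.8], 0, -1], [[0, 0, 0.4], 0, -1], [[0, 0, 0.2], 0, -1], [[0, 0, 0.08], 0, -1], [[0, 0, 0], 0, -1]]}}

```text
time: 38.33
position: [638.1, -163.6, 66.8]
tool_rot: [-180.0, 0.0, 180.0]
ft_force: [0.6, 0.8, -0.0]
width: 0.508
```

{"name": "move_arm", "arguments": {"series": [[[0, 0, 0.06], 0, -1], [[0, 0, 0.06], 0, -1], [[0, 0, 0], 0, -1]]}}

```text
time: 38.7
position: [637.8, -163.5, 63.2]
tool_rot: [180.0, -0.0, 180.0]
ft_force: [-0.1, 0.3, -1.1]
width: 0.506
```

{"name": "move_arm", "arguments": {"series": [[[0, 0, 0.03], 0, -1], [[0, 0, 0.02], 0, -1], [[0, 0, 0], 0, -1]]}}

```text
time: 39.08
position: [637.9, -163.5, 62.3]
tool_rot: [-180.0, 0.0, 180.0]
ft_force: [-1.2, 0.2, 0.8]
width: 0.508
```

{"name": "move_arm", "arguments": {"series": [[[0, 0, 0], 0, 1], [[0, 0, 0], 0, 1], [[0, 0, 0], 0, 1], [[0, 0, 0], 0, 1], [[0, 0, 0], 0, 1], [[0, 0, -0.6], 0, 1], [[0, 0, -1], 0, 1], [[0, 0, -1], 0, 1], [[0, 0, -1], 0, 1], [[0, 0, 0], 0, 1]]}}

```text
time: 40.33
position: [639.2, -163.9, 156.3]
tool_rot: [-180.0, 0.3, 180.0]
ft_force: [1.1, 0.2, -0.4]
width: 0.998
```

```bash
python3 st.py s8.png; python3 - <<'E'
from h import *
for n in("wrist","scene","side"):
    p=camera(n);print(n,fit(p,"jar_mid",638,-164,[(22.5,25),(22.5,59)]))
E
```

```text
40.425 [ 637.94340902 -163.42718153  152.61538115] [-1.3136392  -0.35194067 -0.74967041] 1.0001996086962752
wrist None
scene (array([ 637.6, -164.2]), np.float64(0.816))
side (array([ 635. , -163.5]), np.float64(0.855))
```

{"name": "move_arm", "arguments": {"series": [[[0.93, -0.57, 0], 0, 1], [[0.93, -0.57, 0], 0, 1], [[0.93, -0.57, 0], 0, 1], [[0.93, -0.57, 0], 0, 1], [[0.93, -0.57, 0], 0, 1], [[0.93, -0.57, 0], 0, 1], [[0.93, -0.57, 0], 0, 1], [[0, 0, 0], 0, 1]]}}

```text
time: 41.78
position: [474.2, -264.0, 152.4]
tool_rot: [-180.0, 0.0, 179.9]
ft_force: [-0.1, 0.7, 0.1]
width: 0.999
```

```bash
python3 c.py lid_mid 474.5 -264 w7.png; python3 - <<'E'
import cv2,numpy as np
a=cv2.imread("pics/wr_s8.png");b=cv2.imread("pics/w7.png")
f=lambda i:cv2.resize(i,(400,300))
s=cv2.imread("pics/s8.png");cv2.imwrite("pics/mix.png",np.vstack([np.hstack([f(a),f(b)]),cv2.resize(s,(800,300)) if s.shape[0]!=400 else s[50:350]]))
E
```

```text
[ 474.8 -263.5  152.3] (array([ 476.1, -266.8]), np.float64(0.986)) [(0.59, array([ 470.9, -265.5,    7.6])), (0.28, array([ 591.5, -349. ,   11.2]))]
```

View pics/mix.png

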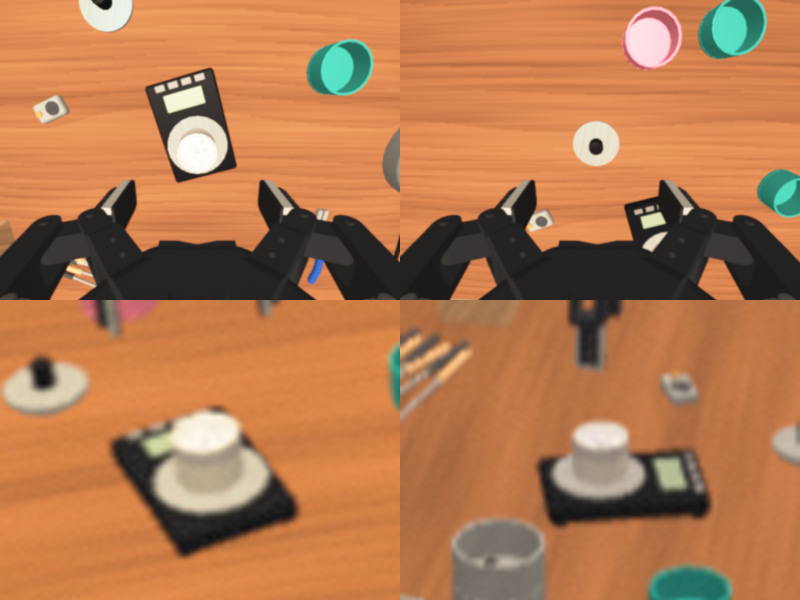

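The jar stands upright in the middle of the weighing pan in all views. The lid (upper right panel, about (596,145)) is between the fingers, about 2 mm to −y.

{"name": "move_arm", "arguments": {"series": [[[-0.07, -0.09, 0.9], 0, 1], [[0, 0, 0.9], 0, 1], [[0, 0, 0.9], 0, 1], [[0, 0, 0.9], 0, 1], [[0, 0, 0.9], 0, 1], [[0, 0, 0], 0, 1], [[0, 0, 0], 0, -1], [[0, 0, 0], 0, -1], [[0, 0, 0], 0, -1], [[0, 0, 0], 0, -1]], "squeeze": 30}}

```text
time: 43.18
position: [477.1, -265.6, 40.2]
tool_rot: [-180.0, 0.1, 180.0]
ft_force: [-0.2, 1.4, 1.3]
width: 0.194
```

{"name": "move_arm", "arguments": {"series": [[[0, 0, 0], 0, -1], [[0, 0, 0], 0, -1], [[0, 0, 0], 0, -1], [[0, 0, 0], 0, -1], [[0, 0, 0], 0, -1], [[0, 0, 0], 0, -1], [[0, 0, -0.4], 0, -1], [[0, 0, -0.6], 0, -1], [[0, 0, 0], 0, -1]]}}

```text
time: 44.3
position: [477.7, -265.8, 66.3]
tool_rot: [-180.0, 0.2, 180.0]
ft_force: [-1.0, -0.1, -1.2]
width: 0.193
```

```bash
python3 - <<'E'
from h import *
p=camera("wrist");save(p,"w8.png",None,1);s=sense();print(s["position"],s["ft_force"],s["width"],fit(p,"lid_mid",476,-266,[(30,31),(30,36)]))
E
```

```text
[ 477.22424038 -265.56688283   65.29022145] [ 0.5683844  -0.5513118  -1.23635692] 0.18675440100464552 (array([ 477.5, -267. ]), np.float64(0.714))
```

{"name": "move_arm", "arguments": {"series": [[[0, 0, -0.9], 0, -1], [[0, 0, -1], 0, -1], [[0, 0, -0.9], 0, -1], [[-0.61, 0.96, 0], 0, -1], [[-0.61, 0.96, 0], 0, -1], [[-0.61, 0.96, 0], 0, -1], [[-0.61, 0.96, 0], 0, -1], [[-0.61, 0.96, 0], 0, -1], [[-0.61, 0.96, 0], 0, -1], [[-0.61, 0.96, 0], 0, -1]]}}

```text
time: 45.65
position: [583.7, -96.6, 133.7]
tool_rot: [180.0, -0.1, 180.0]
ft_force: [1.4, -0.0, -1.0]
width: 0.191
```

{"name": "move_arm", "arguments": {"series": [[[-0.61, 0.96, 0], 0, -1], [[-0.61, 0.96, 0], 0, -1], [[-0.61, 0.96, 0], 0, -1], [[-0.61, 0.96, 0], 0, -1], [[0, 0, 0.8], 0, -1], [[0, 0, 0.8], 0, -1], [[0, 0, 0.8], 0, -1], [[0, 0, 0.6], 0, -1], [[0, 0, 0.4], 0, -1], [[0, 0, 0], 0, -1]]}}

```text
time: 46.9
position: [644.2, -1.8, 48.7]
tool_rot: [-180.0, -0.1, 180.0]
ft_force: [0.5, 1.0, 0.3]
width: 0.193
```

{"name": "move_arm", "arguments": {"series": [[[0, 0, 0.14], 0, -1], [[0, 0, 0.1], 0, -1], [[0, 0, 0.06], 0, -1], [[0, 0, 0], 0, -1]]}}

```text
time: 47.4
position: [644.6, -1.5, 42.0]
tool_rot: [180.0, -0.0, 180.0]
ft_force: [-0.1, -0.2, -0.5]
width: 0.198
```

{"name": "move_arm", "arguments": {"series": [[[0, 0, 0.04], 0, -1], [[0, 0, 0.03], 0, -1], [[0, 0, 0], 0, -1]]}}

```text
time: 47.78
position: [644.6, -1.5, 40.3]
tool_rot: [180.0, -0.0, 180.0]
ft_force: [0.4, -1.3, -1.6]
width: 0.195
```

{"name": "move_arm", "arguments": {"series": [[[0, 0, 0.03], 0, -1], [[0, 0, 0.02], 0, -1], [[0, 0, 0], 0, -1]]}}

```text
time: 48.15
position: [644.7, -1.5, 40.2]
tool_rot: [-180.0, 0.0, -180.0]
ft_force: [-4.3, 0.5, 5.6]
width: 0.195
```

Contact. I'll release, lift and back away.

{"name": "move_arm", "arguments": {"series": [[[0, 0, 0], 0, 1], [[0, 0, 0], 0, 1], [[0, 0, 0], 0, 1], [[0, 0, 0], 0, 1], [[0, 0, 0], 0, 1], [[0, 0, 0], 0, 1], [[0, 0, -0.6], 0, 1], [[0, 0, -1], 0, 1], [[0, 0, -1], 0, 1], [[0, 0, -1], 0, 1]]}}

```text
time: 49.4
position: [644.9, -1.6, 131.3]
tool_rot: [180.0, 0.1, 180.0]
ft_force: [0.9, -0.6, -0.0]
width: 0.999
```

{"name": "move_arm", "arguments": {"series": [[[0.5, 0, -1], 0, 1], [[1, 0, -1], 0, 1], [[1, 0, -1], 0, 1], [[1, 0, -1], 0, 1], [[1, 0, 0], 0, 1], [[1, 0, 0], 0, 1], [[0, 0, 0], 0, 1], [[0, 0, 0], 0, 1]]}}

```text
time: 50.4
position: [507.4, -1.5, 230.0]
tool_rot: [180.0, 0.1, 180.0]
ft_force: [-0.1, -0.1, -0.3]
width: 1.001
```

```bash
python3 - <<'E'
from h import *
s=sense();print(s["time"],s["position"],s["width"],s["ft_force"])
ims=[]
for n in("scene","side"):
    p=camera(n)
    print(n,fit(p,"jar_mid",637,-164,[(22.5,25),(22.5,59)]),fit(p,"lid_mid",645,-2,OBJ["lid_mid"]),fit(p,"coarse_mid",657,157,[(30,124),(30,156)]))
    u,v=map(int,proj(p,(645,0,40)));ims.append(cv2.resize(np.array(p["pixels"])[max(v-95,0):max(v-95,0)+190,u-120:u+120,::-1],(400,316),interpolation=cv2.INTER_CUBIC))
cv2.imwrite("pics/end.png",np.hstack(ims))
E
```

```text
50.4 [507.40943272  -1.49973299 229.95346723] 1.0009987082260414 [-0.08331575 -0.05800021 -0.34648906]
scene (array([ 633.9, -162.7]), np.float64(0.919)) (array([ 6.442e+02, -3.000e-01]), np.float64(0.872)) (array([656.2, 159.9]), np.float64(0.926))
side (array([ 637.1, -166.7]), np.float64(0.845)) (array([638.6,   2.6]), np.float64(0.643)) (array([653. , 162.5]), np.float64(0.902))
```

View pics/end.png

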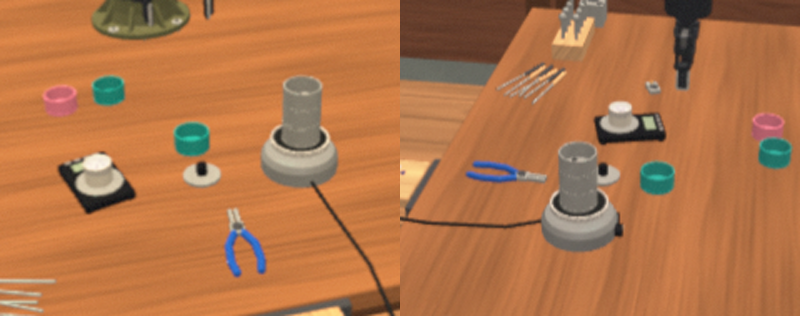

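Everything stands as asked: the open stack on the shaker, the jar on the scale and the lid between them, knob up. The bystanders are undisturbed.

```bash
python3 -c "
from bench import *
print(job_done())"
```

```text
the job is handed in; nothing more can be done
None
```

The job is done and handed in at about 50 s of the 125 s allowed.

- **Sieve stack:** I built it on the middle of the vibrating table's plate: the pan, then the fine sieve, then the coarse sieve, left open. Each sieve touched down within 0.5 mm of its expected seated height. The last pictures show one straight, flush column.
- **Jar:** I set it down with about 1 N of contact force. It stands upright, within about 4 mm of the middle of the scale's pan.
- **Lid:** It lies knob up at about (644, -1), about halfway between the vibrating table and the scale.
- **Left alone:** I didn't touch the pliers, hammer, loupe or the pink and turquoise cups. The gripper was open and clear of everything at hand-in.

**Checks that disagreed:** In the final pictures the scene and side cameras differed by 3–6 mm for each item. The side fit of the lid was poor (overlap 0.64) because the stack partly hid it. I relied on the closer wrist views, the seating heights and the pictures. I also did no outline fit of the coarse sieve from above after releasing it. Its placement rests on the contact height and the scene and side views.

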